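# Lock the gear train and click its overload clutch

### The arm

A 6-joint arm with a two-finger parallel gripper is mounted at the origin on the work surface. World frame = base frame: x ahead of the robot, y to its left, z up, the work surface at z = 0. Lengths are in m, angles in rad, forces in N, time in s.
With the tool pointing down it reaches from about 0.375 to 0.9 m from the base axis. Payload 3.1 kg.
Tool frame: the origin (TCP) lies between the finger pads; the fingertips stand 22 mm ahead of it and the grasp point (between the pads) lies 3 mm ahead of it; z points along the fingers, y is the direction in which the jaws open and shut (so a half turn about z gives the same grasp; the last joint's range is limited). The gripper opens to 85 mm and grips with 20 to 120 N. Pads are 22 mm wide; open, the fingers measure 114 mm over their backs; the gripper's body (76 mm by 85 mm) begins 54 mm behind the grasp point. The pads swing forward as they close: fully open they stand 13 mm farther back than shut.
Start: joints at [1.081, 0.527, 1.433, -0, 1.181, -0.178], TCP at [0.191, 0.595, 0.253] pointing down, gripper open.
Joint ranges: [-3.08, 3.08], [-0.75, 2.2], [0.22, 2.44], [-1.43, 4.57], [0, 2.65], [-2.85, 2.85]. Speed limits (rad/s): [2.79, 2.79, 3.14, 3.14, 3.14, 3.14].

### API

Orientations are given as a unit quaternion [x, y, z, w].
In Python, from station import status, snapshot, manip gives the robot as it stands.
- The arm moves only by the tool move_arm, never from a script. Its argument "plan" is a list that holds one entry, the list of rows, each a list of 7 numbers: the turn, a rotation vector about the tool's x, y, z scaled (see below), then the shift along the tool's x, y, z scaled (see below), then the closure, from 0 (fully open) to 1 (shut). A call has exactly 8 rows; each row is the pose to reach, as a shift and turn from the pose commanded when the call began, along the tool's axes at that moment; what a row does not reach only later rows make up. The controller multiplies each number of a shift by 100 mm and each number of a turn by pi/4 rad. A row lasts 1/8 s, in which the tool goes at most 62.5 mm and 10.7 degrees, less where a joint would pass 70% of its speed; a pose out of reach is approached as far as the arm can. A call with a number of a shift or a turn outside -1 to 1 is refused whole. A call with a gripper value outside its range is refused whole. The fingers move at their own pace and stop on an object; "force" is the grip in N (left out, the last holds). Time passes only in rows, so rows that repeat a pose let the fingers close, or fill a call up. It gives the time, the measured TCP pose, the force and the opening at its end, in the units of the state.
- status.sense(): the state, without advancing time (a new reading comes with each control period).
- snapshot(name): name is "side" or "top"; returns a dict with "img" (420x560x3 uint8, red, green, blue), "depth" (420x560 float32, m along the optical axis (not along the pixel's ray), 0 where there is no reading), "mtx" (3x3 intrinsics, pixels), "T" (4x4, takes a point from camera to world coordinates). Camera axes: x right, y up, looking along -z (the intrinsics and any distortion apply to the point x, -y, -z); pixel columns grow to the right and rows downward; lengths in m; the calibration is good to about 2 mm. A picture is of the moment at which its call begins.
- manip.sign_off(): hands the job in, once; it reports no verdict.
The state is a dict: "t": time; "q": joint angles; "qd": joint speeds; "tau": joint torques, N m; "tcp_pos": TCP position; "tool_rot": TCP orientation; "force": force on the tool from outside, world axes, zero at the start; "ft_torque": the same for the moment, N m; "finger_gap": opening from 0.0 (shut) to 1.0 (fully open).
Only numpy, scipy, OpenCV 4.12 (cv2) and the standard library are available. Lean on these libraries where they do the work, as an engineer would, in place of code of your own. Each camera call takes 0.05 s, during which the arm holds its last target. There are 200 camera calls.

### The job

Check the overload clutch of the gear rig: turn the black clutch knob until a notch of the wheel's black index disc stands over the red nose of the lock lever, and press down the lever's red tail pad so that the nose tips up fully into the notch and locks the wheel. Then turn the knob clockwise, seen from above, until the clutch has clicked round by at least three clicks (it clicks every 15 degrees of slip). Leave the wheel locked, let go of everything, and leave the other things lying where they are.

Things in the scene. Friction and masses are not known exactly. Their poses are not given: they have to be found in the camera images.
- rig: Gear test rig fixed to the table: aluminium plate 230 x 320 mm, its top 40 mm above the table, stud nuts (17 mm high) at the corners. Origin at table height under the plate's centre, z up. In its frame (mm): wheel axis at (10, 45), knob axis at (-63, 87), both vertical; lock lever's level pivot at (10, -68), 62 above the table, the lever lying along y with its tail towards -y.
- wheel_center (a point): On the wheel's vertical axis, at the top of its white nylon gear (123 mm diameter, top 104 mm above the table; steel hub 26 mm diameter, top 112). Fixed under the gear is a black index disc of 150 mm diameter (underside 76, top 84 mm up) with eight rim notches 45 degrees apart, 16 mm wide, 19 mm deep. A red dot on the gear marks the radius of each notch.
- wheel (a joint): Angle of the wheel (rad), growing anticlockwise seen from above, no limit. A notch is centred over the lever's nose at every multiple of 0.7854 (0, 0.785, ...); the nose enters within 0.05 rad of that. The gear meshes with the brass pinion under the knob: 2.5 rad of knob clockwise turn the wheel 1 rad anticlockwise, easily (0.02 N m) and either way; it stays where left.
- knob_grip (a point): Where to grip the clutch knob: on its vertical axis, 133 mm above the table, 12 mm below its top. The knob is a round black fluted cap with an orange top and a white pointer, 44 mm in diameter, from 114 to 145 mm above the table. It turns without limit about the vertical and can be gripped from above at any yaw.
- clutch (a joint): Slip of the clutch (rad): clockwise turn of the knob, seen from above, relative to the pinion below it; 0 at the start and while the wheel is free. With the wheel locked and the notch's play (up to 0.3 rad of knob) taken up, the knob slips at a steady 0.12 N m; each 0.262 rad is one click. It keeps its value when let go, so several strokes add up; anticlockwise takes it back.
- lock_lever (a joint): Angle of the lock lever (rad): 0 to 0.05 at the start, with the tail up and the nose down clear below the disc; 0.33 at its stop, with the tail down and the nose up through the notch, level with the disc's top. With no notch above it the nose meets the disc's underside at about 0.15. The pivot is stiff: about 2 N at the pad moves it and it stays where it is left.
- lever_pad (a point): Centre of the top of the lever's red tail pad (26 x 32 mm, 57 mm outwards from the pivot), on the side away from the wheel; 86 mm above the table with the tail fully up, sinking by 20 mm to 66 mm when the lever is pressed to its stop. Press it straight down from above. The pad is tilted by 0.29 rad when up and about level when down.
- nose_tip (a point): Top of the lever's red nose, a round-topped pin 8 mm in diameter, 48 mm inwards from the pivot, under the disc's rim; 69 mm above the table when down, about 84 mm when fully up.
- spare_pinion: Spare brass pinion, 33 mm diameter, 26 mm high, standing on the rig's plate beside the lever; origin under its centre. To be left alone.
- nut: Loose steel nut, 19 mm across flats, 10 mm high, on the rig's plate; origin under its centre. To be left alone.
- tachometer: Grey hand tachometer, 158 x 72 x 27 mm, lying on the bench beside the rig. To be left alone.
- screwdriver: Orange screwdriver, 200 mm long, lying on the bench. To be left alone.
- spanner: Steel spanner, 170 mm long, lying flat on the bench. To be left alone.
- spare_gear: Spare white gear, 84 mm diameter, 22 mm high, lying on the bench. To be left alone.

How it is judged:
By the outcome, as a careful person would: the job done as asked, in the order asked, and still so for the second after the job is handed in, with the robot touching nothing.
It also fails if it takes over 54 s, if anything falls off the work surface, if the arm or the gripper's body presses on something with over 40 N, if the wrist force passes 120 N, or if a joint passes its speed limit or range.

## Working session

There is one attempt and no reset: what is moved stays moved. The work goes in short steps, Python scripts to look and compute and a tool call to move; the robot and the scene stay as the last step left them, time stands still between calls to the robot, and variables do not carry over. Pictures are saved under pics/ and viewed, on a budget of 10 in all, crops included, one or two more only if the job needs it, and the job is handed in when it is done.

Besides the shell and the picture viewer there is one more tool, called after ">>>" as name(argument=value, ...) on one line, values as JSON. move_arm: Moves the arm, as the interface text tells. Its arguments: {"type":"object","properties":{"plan":{"type":"array"},"force":{"type":"number"}},"required":["plan"]}

```bash
mkdir -p pics; ls
python3 - <<'E'
from station import status, snapshot
import cv2, numpy as np
for n in("top","side"):
    s=snapshot(n); cv2.imwrite(f"pics/{n}0.png",s["img"][:,:,::-1]); np.savez(f"{n}0.npz",**s)
    print(n,s["mtx"].tolist(),s["T"].round(4).tolist(),list(s))
print(status.sense())
E
```

```text
pics
top [[491.5089266721961, 0.0, 273.16290974460605], [0.0, 491.5089266721961, 209.84163419638006], [0.0, 0.0, 1.0]] [[0.0834, 0.9764, -0.1992, 0.3082], [-0.9965, 0.0813, -0.0188, 0.0195], [-0.0021, 0.2001, 0.9798, 1.2725], [0.0, 0.0, 0.0, 1.0]] ['img', 'depth', 'mtx', 'T']
side [[468.76150714292555, 0.0, 275.58716617994594], [0.0, 468.76150714292555, 212.27589831900858], [0.0, 0.0, 1.0]] [[0.9889, 0.0756, -0.1279, 0.3771], [-0.1479, 0.5781, -0.8024, -1.1706], [0.0133, 0.8124, 0.5829, 0.9568], [0.0, 0.0, 0.0, 1.0]] ['img', 'depth', 'mtx', 'T']
{'t': 0.1, 'q': array([ 1.08148469e+00,  5.28372915e-01,  1.43378341e+00, -2.05953911e-05,
        1.18139368e+00, -1.78511746e-01]), 'qd': array([ 0.00038448, -0.00333021, -0.00361531, -0.00166013, -0.00064869,
        0.00167142]), 'tau': array([-9.92421374e-04, -4.43302238e+01, -1.78584695e+01, -2.85634360e-04,
        3.91146663e-03, -1.54485033e-06]), 'tcp_pos': array([0.19083306, 0.5945189 , 0.25242866]), 'tool_rot': array([ 1.54771295e-01,  9.87949841e-01, -9.27743761e-04, -3.11755928e-04]), 'force': array([-0.17502944, -0.14925388, -0.35404369]), 'ft_torque': array([-0.00899944, -0.01832584, -0.00140756]), 'finger_gap': 0.9962553626143829}
```

View pics/top0.png

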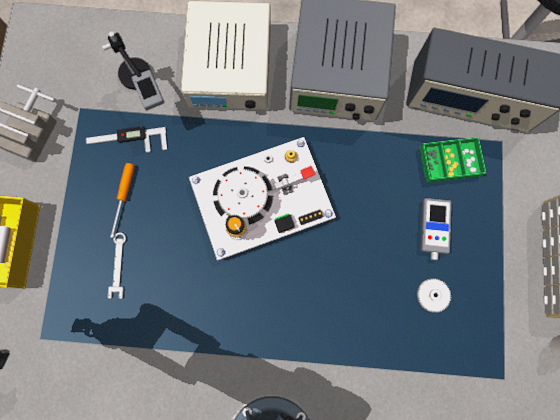

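View pics/side0.png

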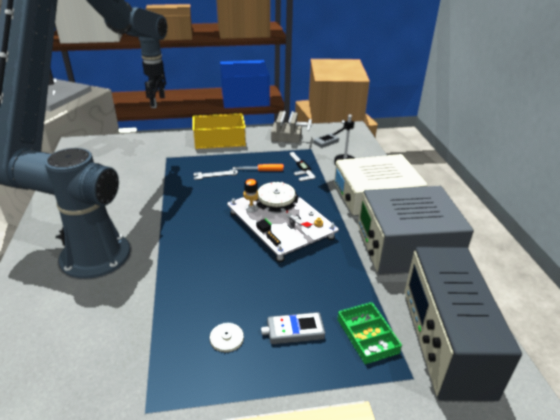

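The top view shows the knob at about (235,226), the wheel hub at (242,192), the red pad at (308,173) and the stud nuts at the plate corners. Next I'll measure them.

```bash
cat > h.py <<'E'
import numpy as np, cv2
def ray(s,uv):
    K,T=s["mtx"],s["T"]; u,v=uv
    d=T[:3,:3]@np.array([(u-K[0,2])/K[0,0],-(v-K[1,2])/K[1,1],-1]); return T[:3,3],d
def onz(s,uv,z):
    o,d=ray(s,uv); return o+d*(z-o[2])/d[2]
def pix(s,p):
    c=s["T"][:3,:3].T@(np.asarray(p)-s["T"][:3,3]); K=s["mtx"]
    return np.array([K[0,2]+K[0,0]*c[0]/-c[2],K[1,2]-K[1,1]*c[1]/-c[2]])
def blobs(m,amin=3):
    n,l,st,c=cv2.connectedComponentsWithStats(m.astype(np.uint8))
    return [(c[i],st[i,4]) for i in range(1,n) if st[i,4]>=amin]
def masks(s):
    h=cv2.cvtColor(s["img"],cv2.COLOR_RGB2HSV).astype(int); H,S,V=h[...,0],h[...,1],h[...,2]
    return dict(red=((H<7)|(H>172))&(S>120)&(V>80),orange=(H>=8)&(H<22)&(S>150)&(V>150),blue=(H>100)&(H<135)&(S>40)&(S<140)&(V>120))
E
python3 - <<'E'
from h import *
s=dict(np.load("top0.npz")); m=masks(s)
for k,z in(("red",.104),("orange",.145),("blue",.055)):
    for c,a in blobs(m[k]):
        if 185<c[0]<340 and 130<c[1]<265: print(k,c.round(1),a,onz(s,c,z).round(4), s["depth"][int(c[1]+.5),int(c[0]+.5)])
im=s["img"][130:270,180:345,::-1]; cv2.imwrite("pics/c.png",cv2.resize(im,None,fx=4.2,fy=4.2,interpolation=cv2.INTER_CUBIC))
E
```

```text
red [307.2 172.2] 116 [ 0.647  -0.0338  0.104 ] 1.2324352
red [228.3 208.7] 3 [0.5396 0.1506 0.104 ] 1.1901175
orange [289.3 153. ] 3 [0.6793 0.0141 0.145 ] 1.262958
orange [289.6 157.9] 32 [0.6672 0.0124 0.145 ] 1.2687405
orange [233.8 222.7] 121 [0.4994 0.13   0.145 ] 1.1418504
orange [305.5 217.5] 4 [ 0.5255 -0.0356  0.145 ] 1.2314072
orange [310.  216.7] 3 [ 0.5284 -0.0459  0.145 ] 1.237785
orange [301.7 219.3] 3 [ 0.5204 -0.027   0.145 ] 1.2346452
orange [233.  234.4] 20 [0.4718 0.1292 0.145 ] 1.1775128
blue [300.  144.5] 14 [ 0.7342 -0.0122  0.055 ] 1.286399
blue [198.4 178.2] 5 [0.6223 0.2407 0.055 ] 1.2643521
blue [195.  182.2] 9 [0.611  0.2481 0.055 ] 1.2711594
blue [328.  213.6] 27 [ 0.5575 -0.0959  0.055 ] 1.2456388
blue [221.8 248.8] 8 [0.4466 0.1621 0.055 ] 1.230429
blue [220.  253.9] 15 [0.4336 0.1651 0.055 ] 1.2357508
```

View pics/c.png

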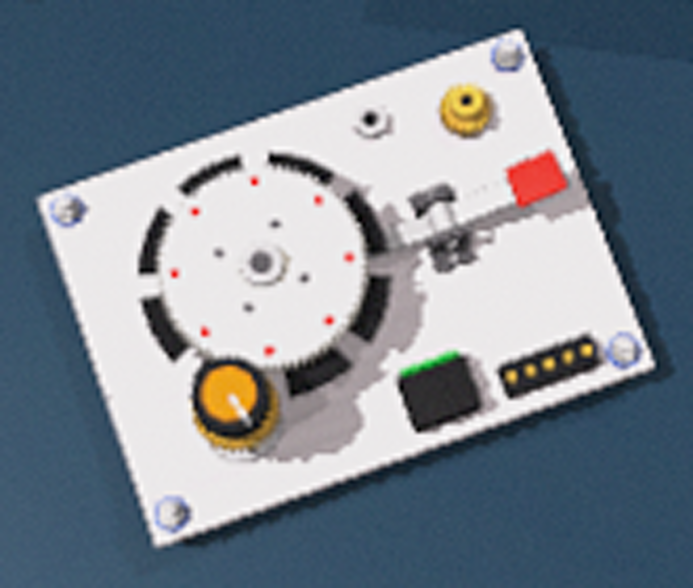

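The zoomed crop shows the plate corners at (40,197), (520,28), (656,368) and (155,547), the hub at (262,262) and the knob top at (231,393). The eight red dots are clear. One of them, at (349,257), lies about 15° from the lever's direction. The pad is at (537,180).

```bash
cat >> h.py <<'E'
def fit(A,B):  # 2D rigid A->B
    a,b=A.mean(0),B.mean(0); X=(A-a).T@(B-b); th=np.arctan2(X[0,1]-X[1,0],X[0,0]+X[1,1])
    R=np.array([[np.cos(th),-np.sin(th)],[np.sin(th),np.cos(th)]]); return th,R,b-R@a
def dots(s,wc,R):
    h=s["img"].astype(int); m=(h[...,0]-np.maximum(h[...,1],h[...,2]))>25
    out=[]
    n,l=cv2.connectedComponents(m.astype(np.uint8))
    for i in range(1,n):
        v,u=np.nonzero(l==i); w=(h[v,u,0]-h[v,u,1]).astype(float)
        p=onz(s,(np.average(u,weights=w),np.average(v,weights=w)),.104)[:2]; r=R.T@(p-wc)
        if .035<np.hypot(*r)<.062: out.append((np.hypot(*r),np.arctan2(r[1],r[0])+np.pi/2))
    return out  # (radius, notch angle from the lever direction)
E
python3 - <<'E'
from h import *
s=dict(np.load("top0.npz"))
f=lambda x,y:((x+.5)/4.2-.5+180,(y+.5)/4.2-.5+130)
W=[onz(s,f(*p),z)[:2] for p,z in (((40,197),.04),((520,28),.04),((656,368),.04),((155,547),.04),((262,262),.112),((537,180),.086),((231,393),.145))]
W=np.array(W)
A=np.array([(115,160),(115,-160),(-115,-160),(-115,160),(10,45),(10,-125),(-63,87)])/1e3
th,R,t=fit(A,W)
print(th,t,((A@R.T+t-W)*1e3).round(1).tolist())
np.savez("rig.npz",th=th,R=R,t=t)
for k,p in dict(wheel=(10,45),knob=(-63,87),pad=(10,-125)).items(): print(k,(R@np.array(p)/1e3+t).round(4))
wc=R@np.array([.010,.045])+t
for r,a in dots(s,wc,R): print(round(r*1e3,1), round(a,3), round((a+np.pi/8)%(np.pi/4)-np.pi/8,3))
E
```

```text
0.43008306118919404 [0.59110986 0.07558038] [[0.3, 1.1], [-0.5, -1.9], [0.4, -0.1], [0.4, -0.9], [-0.5, -0.2], [0.7, 1.5], [-0.8, 0.5]]
wheel [0.5814 0.1207]
knob [0.4976 0.1284]
pad [ 0.6523 -0.0339]
51.9 1.34 -0.231
51.1 0.553 -0.232
52.3 2.107 -0.249
50.2 -0.241 -0.241
51.8 2.873 -0.269
50.1 -1.04 -0.255
51.1 3.655 -0.272
50.2 4.446 -0.266
```

The fit residuals are at most 2 mm. The wheel is about -0.25 rad from a notch, so the knob needs about 0.63 rad clockwise, which is positive about tool z. First I'll travel to above the knob: about -0.435 in tool x, -0.351 in tool y and 0.06 down.

>>> move_arm(plan=[[[0,0,0,-0.12,-0.1,0,0],[0,0,0,-0.25,-0.2,0,0],[0,0,0,-0.37,-0.3,0,0],[0,0,0,-0.5,-0.4,0,0],[0,0,0,-0.62,-0.5,0,0],[0,0,0,-0.75,-0.6,0,0],[0,0,0,-0.87,-0.7,0,0],[0,0,0,-1,-0.8,0,0]]], force=40)

```text
t: 1.1
tcp_pos: [0.2624, 0.4874, 0.2533]
tool_rot: [0.155, 0.988, 0.0, -0.0]
force: [0.5, 0.8, 0.3]
finger_gap: 1.0
```

>>> move_arm(plan=[[[0,0,0,-0.12,-0.1,0,0],[0,0,0,-0.25,-0.2,0,0],[0,0,0,-0.37,-0.3,0,0],[0,0,0,-0.5,-0.4,0,0],[0,0,0,-0.62,-0.5,0,0],[0,0,0,-0.75,-0.6,0,0],[0,0,0,-0.87,-0.7,0,0],[0,0,0,-1,-0.8,0,0]]])

```text
t: 2.1
tcp_pos: [0.3331, 0.3807, 0.2533]
tool_rot: [0.155, 0.988, 0.0, 0.0]
force: [0.4, 0.5, -0.8]
finger_gap: 0.998
```

>>> move_arm(plan=[[[0,0,0,-0.12,-0.1,0,0],[0,0,0,-0.25,-0.2,0,0],[0,0,0,-0.37,-0.3,0,0],[0,0,0,-0.5,-0.4,0,0],[0,0,0,-0.62,-0.5,0,0],[0,0,0,-0.75,-0.6,0,0],[0,0,0,-0.87,-0.7,0,0],[0,0,0,-1,-0.8,0,0]]])

```text
t: 3.1
tcp_pos: [0.4038, 0.2739, 0.2533]
tool_rot: [0.155, 0.988, -0.0, -0.0]
force: [-0.7, -0.1, -0.5]
finger_gap: 0.998
```

>>> move_arm(plan=[[[0,0,0,-0.12,-0.1,0,0],[0,0,0,-0.25,-0.2,0,0],[0,0,0,-0.37,-0.3,0,0],[0,0,0,-0.5,-0.4,0,0],[0,0,0,-0.62,-0.5,0.1,0],[0,0,0,-0.75,-0.6,0.2,0],[0,0,0,-0.87,-0.7,0.3,0],[0,0,0,-1,-0.8,0.4,0]]])

```text
t: 4.1
tcp_pos: [0.4744, 0.1671, 0.2123]
tool_rot: [0.155, 0.988, -0.0, -0.0]
force: [0.5, -0.1, 0.6]
finger_gap: 1.003
```

```bash
cat >> h.py <<'E'
def shift(target):
    from station import status
    from scipy.spatial.transform import Rotation as Ro
    s=status.sense(); M=Ro.from_quat(s["tool_rot"])
    print("t",s["t"],"tcp",s["tcp_pos"].round(4),"q",s["q"].round(3),"gap",round(s["finger_gap"],3),"F",s["force"].round(1),"M",s["ft_torque"].round(2))
    print("tool axes",M.as_matrix().round(3).tolist(),"shift x100mm",(M.inv().apply(np.array(target)-s["tcp_pos"])*10).round(3))
E
python3 -c "
from h import *; shift([.4976,.1284,.138])"
```

```text
t 4.1 tcp [0.4744 0.1671 0.2123] q [ 0.116  0.424  1.778  0.     0.941 -1.144] gap 1.003 F [ 0.5 -0.1  0.6] M [ 0.05  0.03 -0.01]
tool axes [[-0.952, 0.306, -0.001], [0.306, 0.952, -0.0], [0.001, -0.0, -1.0]] shift x100mm [-0.34  -0.297  0.743]
```

>>> move_arm(plan=[[[0,0,0,-0.11,-0.1,0,0],[0,0,0,-0.23,-0.2,0,0],[0,0,0,-0.34,-0.3,0,0],[0,0,0,-0.34,-0.3,0.2,0],[0,0,0,-0.34,-0.3,0.4,0],[0,0,0,-0.34,-0.3,0.6,0],[0,0,0,-0.34,-0.3,0.74,0],[0,0,0,-0.34,-0.3,0.74,0]]])

```text
t: 5.1
tcp_pos: [0.4969, 0.1289, 0.1387]
tool_rot: [0.155, 0.988, -0.0, -0.001]
force: [-0.5, 0.1, 0.1]
finger_gap: 1.0
```

>>> move_arm(plan=[[[0,0,0,0,0,0,0.5],[0,0,0,0,0,0,0.7],[0,0,0,0,0,0,1],[0,0,0,0,0,0,1],[0,0,0,0,0,0,1],[0,0,0,0,0,0,1],[0,0,0,0,0,0,1],[0,0,0,0,0,0,1]]])

```text
t: 6.1
tcp_pos: [0.4977, 0.1289, 0.1402]
tool_rot: [0.155, 0.988, -0.0, 0.001]
force: [0.0, -2.3, 6.5]
finger_gap: 0.501
```

Run:
```python
from h import *; shift([.4976,.1284,.138])
from station import snapshot
s=snapshot("top"); r=np.load("rig.npz"); R=r["R"]; wc=R@np.array([.010,.045])+r["t"]
for d in dots(s,wc,R): print(np.round(d,3))
```

```text
t 6.1 tcp [0.4977 0.1289 0.1402] q [ 3.600e-02  5.530e-01  1.813e+00 -1.000e-03  7.740e-01 -1.224e+00] gap 0.501 F [ 0.  -2.3  6.5] M [-0.19  0.19  0.  ]
tool axes [[-0.952, 0.305, 0.002], [0.305, 0.952, -0.0], [-0.002, 0.0, -1.0]] shift x100mm [-0.    -0.005  0.022]
[0.052 1.34 ]
[0.051 0.56 ]
[ 0.05  -0.241]
[ 0.05  -1.048]
```

Gripped at a 42.6 mm gap, against the 44 mm knob. Now I'll turn it 0.63 rad clockwise.

>>> move_arm(plan=[[[0,0,0.1,0,0,-0.02,1],[0,0,0.23,0,0,-0.02,1],[0,0,0.36,0,0,-0.02,1],[0,0,0.5,0,0,-0.02,1],[0,0,0.63,0,0,-0.02,1],[0,0,0.74,0,0,-0.02,1],[0,0,0.8,0,0,-0.02,1],[0,0,0.8,0,0,-0.02,1]]])

```text
t: 7.15
tcp_pos: [0.4979, 0.1294, 0.1405]
tool_rot: [0.452, 0.892, 0.001, 0.0]
force: [4.2, 1.3, -10.9]
finger_gap: 0.5
```

Run:
```python
from h import *; shift([.4976,.1284,.138])
from station import snapshot
s=snapshot("top"); r=np.load("rig.npz"); R=r["R"]; wc=R@np.array([.010,.045])+r["t"]
for d in dots(s,wc,R): print(np.round(d,3),((d[1]+np.pi/8)%(np.pi/4)-np.pi/8).round(3))
```

```text
t 7.15 tcp [0.4979 0.1294 0.1405] q [ 3.600e-02  5.530e-01  1.812e+00  1.000e-03  7.750e-01 -5.960e-01] gap 0.5 F [  4.2   1.3 -10.9] M [ 0.21 -0.62 -0.02]
tool axes [[-0.591, 0.807, 0.001], [0.807, 0.591, 0.001], [-0.0, 0.001, -1.0]] shift x100mm [-0.006 -0.009  0.025]
[0.052 1.587] 0.016
[0.05  0.798] 0.013
[0.05  0.018] 0.018
[ 0.05  -0.779] 0.006
```

The four visible dots average +0.013, and those same four had a bias of about +0.012 at the start. So the notch is centred. Next I'll release, lift and go to the pad.

>>> move_arm(plan=[[[0,0,0,0,0,0,0],[0,0,0,0,0,0,0],[0,0,0,0,0,0,0],[0,0,0,0,0,-0.15,0],[0,0,0,0,0,-0.35,0],[0,0,0,0,0,-0.5,0],[0,0,0,-0.1,0,-0.55,0.5],[0,0,0,-0.23,0,-0.55,1]]])

```text
t: 8.2
tcp_pos: [0.5115, 0.11, 0.1968]
tool_rot: [0.452, 0.892, 0.0, 0.001]
force: [-1.4, -0.1, 0.7]
finger_gap: 0.604
```

>>> move_arm(plan=[[[0,0,0,-0.12,0.02,0,1],[0,0,0,-0.25,0.04,0,1],[0,0,0,-0.37,0.06,0,1],[0,0,0,-0.5,0.08,0,1],[0,0,0,-0.62,0.1,0,1],[0,0,0,-0.75,0.12,0,1],[0,0,0,-0.87,0.14,0,1],[0,0,0,-1,0.15,0,1]]])

```text
t: 9.2
tcp_pos: [0.5826, 0.0382, 0.1963]
tool_rot: [0.452, 0.892, 0.0, 0.0]
force: [0.1, -0.6, 0.3]
finger_gap: -0.001
```

>>> move_arm(plan=[[[0,0,0,-0.12,0.02,0,1],[0,0,0,-0.25,0.04,0,1],[0,0,0,-0.37,0.06,0,1],[0,0,0,-0.5,0.08,0,1],[0,0,0,-0.62,0.1,0,1],[0,0,0,-0.75,0.12,0.1,1],[0,0,0,-0.87,0.14,0.2,1],[0,0,0,-1,0.14,0.3,1]]])

```text
t: 10.2
tcp_pos: [0.6526, -0.0342, 0.1651]
tool_rot: [0.452, 0.892, -0.0, -0.001]
force: [0.2, 0.2, -0.8]
finger_gap: 0.005
```

Run:
```python
from h import *; shift([.6523,-.0339,.088])
from station import snapshot
s=snapshot("top"); r=np.load("rig.npz"); R=r["R"]; wc=R@np.array([.010,.045])+r["t"]
a=[]
for d in dots(s,wc,R): a.append(((d[1]+np.pi/8)%(np.pi/4)-np.pi/8)); print(np.round(d,3),a[-1].round(3))
print(np.mean(a))
```

```text
t 10.2 tcp [ 0.6526 -0.0342  0.1651] q [-0.223  0.667  1.433  0.     1.042 -0.855] gap 0.005 F [ 0.2  0.2 -0.8] M [ 0.01 -0.04  0.01]
tool axes [[-0.591, 0.807, -0.001], [0.807, 0.591, 0.0], [0.001, -0.001, -1.0]] shift x100mm [0.003 0.    0.771]
[0.052 1.588] 0.017
[0.051 0.804] 0.019
0.01781461853135413
```

The notch is still aligned. Pressing the pad straight down now.

>>> move_arm(plan=[[[0,0,0,0,0,0.2,1],[0,0,0,0,0,0.4,1],[0,0,0,0,0,0.5,1],[0,0,0,0,0,0.58,1],[0,0,0,0,0,0.65,1],[0,0,0,0,0,0.7,1],[0,0,0,0,0,0.74,1],[0,0,0,0,0,0.75,1]]])

```text
t: 11.25
tcp_pos: [0.6528, -0.0339, 0.0915]
tool_rot: [0.453, 0.892, 0.0, 0.001]
force: [0.9, -1.4, 1.5]
finger_gap: -0.003
```

>>> move_arm(plan=[[[0,0,0,0,0,0.01,1],[0,0,0,0,0,0.015,1],[0,0,0,0,0,0.02,1],[0,0,0,0,0,0.025,1],[0,0,0,0,0,0.03,1],[0,0,0,0,0,0.03,1],[0,0,0,0,0,0.03,1],[0,0,0,0,0,0.03,1]]])

```text
t: 12.25
tcp_pos: [0.6527, -0.0338, 0.089]
tool_rot: [0.452, 0.892, 0.0, 0.0]
force: [0.6, -1.3, 5.5]
finger_gap: -0.001
```

>>> move_arm(plan=[[[0,0,0,0,0,0.005,1],[0,0,0,0,0,0.01,1],[0,0,0,0,0,0.015,1],[0,0,0,0,0,0.02,1],[0,0,0,0,0,0.025,1],[0,0,0,0,0,0.03,1],[0,0,0,0,0,0.03,1],[0,0,0,0,0,0.03,1]]])

```text
t: 13.25
tcp_pos: [0.6529, -0.0338, 0.0887]
tool_rot: [0.452, 0.892, 0.0, 0.001]
force: [-3.4, -0.9, 18.1]
finger_gap: 0.002
```

It reached the stop firmly: 18 N at TCP z 0.0887. Lifting off and heading back to the knob.

>>> move_arm(plan=[[[0,0,0,0,0,-0.2,1],[0,0,0,0,0,-0.45,1],[0,0,0,0,0,-0.7,1],[0,0,0,0.1,0,-0.95,0.5],[0,0,0,0.25,-0.03,-1,0],[0,0,0,0.4,-0.06,-1,0],[0,0,0,0.55,-0.09,-1,0],[0,0,0,0.7,-0.12,-1,0]]])

```text
t: 14.25
tcp_pos: [0.5997, 0.0166, 0.1843]
tool_rot: [0.452, 0.892, -0.0, -0.001]
force: [0.2, 0.7, 0.3]
finger_gap: 1.0
```

>>> move_arm(plan=[[[0,0,0,0.12,-0.02,-0.03,0],[0,0,0,0.25,-0.04,-0.06,0],[0,0,0,0.37,-0.06,-0.1,0],[0,0,0,0.5,-0.08,-0.1,0],[0,0,0,0.62,-0.1,-0.1,0],[0,0,0,0.75,-0.12,-0.1,0],[0,0,0,0.87,-0.14,-0.1,0],[0,0,0,1,-0.14,-0.1,0]]])

```text
t: 15.25
tcp_pos: [0.5304, 0.0886, 0.1952]
tool_rot: [0.453, 0.892, -0.0, -0.0]
force: [0.1, 0.4, 0.4]
finger_gap: 0.998
```

Run:
```python
from h import *; shift([.4976,.1287,.1405])
from station import snapshot
r=np.load("rig.npz"); R=r["R"]
ims=[]
for n in("top","side"):
    s=snapshot(n); p=R@np.array([.01,-.08])+r["t"]; u,v=pix(s,[*p,.07]).astype(int)
    ims.append(cv2.resize(s["img"][v-40:v+40,u-50:u+50,::-1],None,fx=4,fy=4,interpolation=cv2.INTER_CUBIC))
    for c,a in blobs(masks(s)["red"]):
        if a>10 and abs(c[0]-u)<40 and abs(c[1]-v)<40: print(n,c.round(1),a,s["depth"][int(c[1]),int(c[0])],(R.T@(onz(s,c,.066)[:2]-r["t"])).round(4))
cv2.imwrite("pics/lev.png",np.hstack(ims))
```

```text
t 15.25 tcp [0.5304 0.0886 0.1952] q [-0.042  0.49   1.71  -0.     0.941 -0.674] gap 0.998 F [0.1 0.4 0.4] M [-0.03 -0.06 -0.02]
tool axes [[-0.59, 0.807, -0.0], [0.807, 0.59, -0.0], [0.0, -0.0, -1.0]] shift x100mm [ 0.517 -0.028  0.548]
top [307.8 173.7] 115 1.2478552 [ 0.0103 -0.1289]
side [306.2 229. ] 46 1.4604276 [ 0.0066 -0.1357]
```

View pics/lev.png

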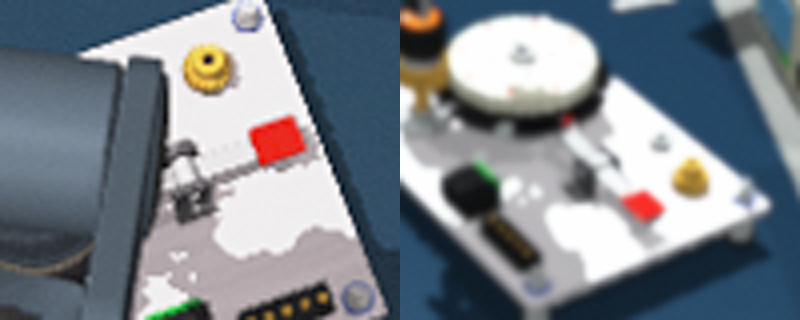

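The side crop shows the red nose standing up in the disc rim's notch at (567,120), and the pad down and level at (643,206). Next I'll grip the knob and turn it clockwise.

>>> move_arm(plan=[[[0,0,0,0.15,-0.01,0,0],[0,0,0,0.3,-0.02,0,0],[0,0,0,0.45,-0.03,0,0],[0,0,0,0.52,-0.03,0.1,0],[0,0,0,0.52,-0.03,0.3,0],[0,0,0,0.52,-0.03,0.5,0],[0,0,0,0.52,-0.03,0.55,0],[0,0,0,0.52,-0.03,0.55,0]]])

```text
t: 16.35
tcp_pos: [0.4978, 0.1283, 0.1399]
tool_rot: [0.452, 0.892, -0.0, -0.0]
force: [0.4, -0.0, 0.9]
finger_gap: 1.0
```

>>> move_arm(plan=[[[0,0,0,0,0,0,0.5],[0,0,0,0,0,0,0.7],[0,0,0,0,0,0,1],[0,0,0,0,0,0,1],[0,0,0,0,0,0,1],[0,0,0,0,0,0,1],[0,0,0,0,0,0,1],[0,0,0,0,0,0,1]]])

```text
t: 17.35
tcp_pos: [0.4987, 0.1285, 0.1412]
tool_rot: [0.453, 0.892, 0.001, 0.001]
force: [-0.3, 1.9, 6.4]
finger_gap: 0.504
```

>>> move_arm(plan=[[[0,0,0.1,0,0,0,1],[0,0,0.22,0,0,0,1],[0,0,0.34,0,0,0,1],[0,0,0.46,0,0,0,1],[0,0,0.58,0,0,0,1],[0,0,0.7,0,0,0,1],[0,0,0.82,0,0,0,1],[0,0,0.95,0,0,0,1]]])

```text
t: 18.35
tcp_pos: [0.4987, 0.1285, 0.1412]
tool_rot: [0.747, 0.664, 0.001, 0.001]
force: [0.2, 1.4, 6.1]
finger_gap: 0.5
```

```bash
python3 -c "
from h import *; shift([.4976,.1287,.1405])"
```

```text
t 18.35 tcp [0.4987 0.1285 0.1412] q [0.035 0.552 1.811 0.    0.776 0.152] gap 0.5 F [0.2 1.4 6.1] M [0.29 0.04 0.12]
tool axes [[0.117, 0.993, 0.002], [0.993, -0.117, 0.0], [0.001, 0.002, -1.0]] shift x100mm [ 0.    -0.012  0.007]
```

The z moment is 0.12 N m, which matches the clutch slipping. Turning another stroke.

>>> move_arm(plan=[[[0,0,0.12,0,0,0,1],[0,0,0.24,0,0,0,1],[0,0,0.36,0,0,0,1],[0,0,0.48,0,0,0,1],[0,0,0.6,0,0,0,1],[0,0,0.74,0,0,0,1],[0,0,0.86,0,0,0,1],[0,0,0.95,0,0,0,1]]])

```text
t: 19.35
tcp_pos: [0.4988, 0.1285, 0.1412]
tool_rot: [0.938, 0.347, 0.001, 0.0]
force: [-0.2, 2.2, 6.3]
finger_gap: 0.503
```

>>> move_arm(plan=[[[0,0,0,0,0,0,0.3],[0,0,0,0,0,0,0],[0,0,0,0,0,0,0],[0,0,0,0,0,-0.1,0],[0,0,0,0,0,-0.3,0],[0,0,0,0,0,-0.5,0],[0,0,0,0,0,-0.75,0],[0,0,0,0,0,-1,0]]])

```text
t: 20.35
tcp_pos: [0.4978, 0.1282, 0.2417]
tool_rot: [0.938, 0.348, 0.0, 0.0]
force: [0.6, 0.4, 0.3]
finger_gap: 1.002
```

```bash
python3 -c "
from h import *; shift([.4976,.3,.24])"
```

```text
t 20.35 tcp [0.4978 0.1282 0.2417] q [ 0.035  0.395  1.721 -0.     1.025  0.895] gap 1.002 F [0.6 0.4 0.3] M [-0.02 -0.01 -0.01]
tool axes [[0.758, 0.652, 0.0], [0.652, -0.758, -0.0], [0.0, 0.0, -1.0]] shift x100mm [ 1.119 -1.303  0.016]
```

Now I'll move aside (towards +y) to check with the cameras.

>>> move_arm(plan=[[[0,0,0,0.08,-0.12,0,0],[0,0,0,0.17,-0.25,0,0],[0,0,0,0.27,-0.37,0,0],[0,0,0,0.37,-0.5,0,0],[0,0,0,0.47,-0.62,0,0],[0,0,0,0.57,-0.75,0,0],[0,0,0,0.67,-0.87,0,0],[0,0,0,0.77,-1,0,0]]])

```text
t: 21.35
tcp_pos: [0.4911, 0.2554, 0.2403]
tool_rot: [0.938, 0.348, 0.0, 0.0]
force: [0.1, -0.1, -0.1]
finger_gap: 0.997
```

>>> move_arm(plan=[[[0,0,0,0.08,-0.12,0,0],[0,0,0,0.17,-0.25,0,0],[0,0,0,0.27,-0.37,0,0],[0,0,0,0.37,-0.5,0,0],[0,0,0,0.47,-0.62,0,0],[0,0,0,0.57,-0.75,0,0],[0,0,0,0.67,-0.87,0,0],[0,0,0,0.77,-1,0,0]]])

```text
t: 22.35
tcp_pos: [0.4842, 0.3814, 0.2403]
tool_rot: [0.938, 0.348, -0.0, 0.0]
force: [0.5, 0.7, 0.7]
finger_gap: 1.002
```

Run:
```python
from h import *
from station import snapshot
s=snapshot("top"); s2=snapshot("side"); r=np.load("rig.npz"); R=r["R"]; wc=R@np.array([.010,.045])+r["t"]
a=[(d[1]+np.pi/8)%(np.pi/4)-np.pi/8 for d in dots(s,wc,R)]; print(len(a),np.mean(a))
u,v=pix(s2,[*(R@np.array([.01,-.05])+r["t"]),.07]).astype(int)
A=cv2.resize(s["img"][130:270,180:345,::-1],(495,420),interpolation=cv2.INTER_CUBIC)
B=cv2.resize(s2["img"][v-52:v+53,u-37:u+38,::-1],(300,420),interpolation=cv2.INTER_CUBIC)
cv2.imwrite("pics/end.png",np.hstack([A,B]))
def pointer(S):   # white pixels on the knob's top -> pointer angle in world
    k=R@np.array([-.063,.087])+r["t"]; h=cv2.cvtColor(S["img"],cv2.COLOR_RGB2HSV)
    c=[]
    for v,u in zip(*np.nonzero((h[...,1]<120)&(h[...,2]>150))):
        d=onz(S,(u,v),.145)[:2]-k
        if np.hypot(*d)<.019: c.append(d)
    c=np.array(c); m=c.mean(0); return len(c),np.arctan2(m[1],m[0]),np.hypot(*m)
print(pointer(dict(np.load("top0.npz"))),pointer(s))
```

```text
8 0.06350517542024359
(13, np.float64(-2.538960574934007), np.float64(0.007813390402429274)) (13, np.float64(1.6420839673992058), np.float64(0.009662712562217452))
```

View pics/end.png

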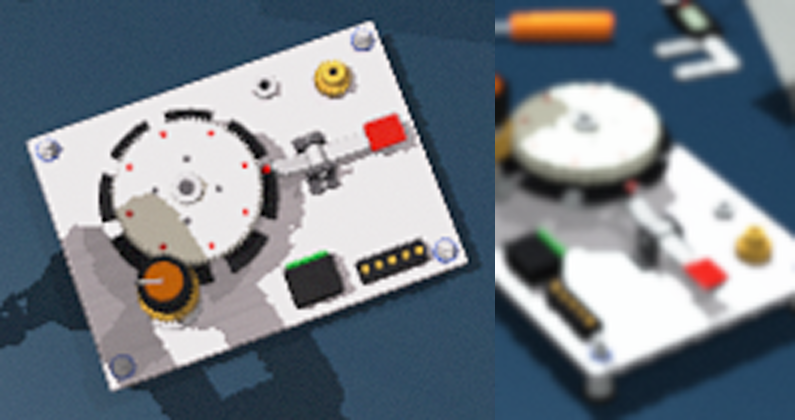

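In the final picture the red nose sits in the notch at (267,170), the pad is down at (385,133), the spare pinion and nut are untouched, and the arm is clear. The pointer has turned 2.10 rad clockwise and the wheel 0.315 rad, so the slip is about 1.31 rad, or 5 clicks. I'm handing it in.

```bash
python3 -c "
from station import manip; print(manip.sign_off())"
```

```text
the job is handed in; nothing more can be done
None
```

The clutch check is done and handed in at about 22.5 s of the 54 s allowed. The clutch slipped about five clicks with the wheel locked.

- **Aligning:** I turned the knob about 0.63 rad clockwise. The red dots then showed the notch centred over the nose to about 0.01 rad.
- **Locking:** I pressed the pad to its stop, which it met firmly at 18 N with the pad at its 66 mm down height. Both camera views show the nose up in the notch and the pad down.
- **Clicking:** I turned the knob another 1.5 rad clockwise. At the end of the first of the two strokes the wrist moment was 0.12 N m, the clutch's slip torque. From the pointer (2.10 rad turned) and the wheel (0.315 rad turned), the slip is about 1.31 rad.
- **Final state:** The wheel rests about 0.06 rad from the notch centre, within the notch's play. It is still locked, and the gripper is open and clear of the rig. The nut and spare pinion looked unmoved in the last picture; the other bench items were not checked afterwards, but the arm did not work near them.

No check failed or disagreed. Gripping the knob gave a small vertical force of about 6 N (11 N at the end of the first turn), well under the limits.

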